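# Latch the loaded element clamp

### The job

Two identical draw-latch clamps with black handles stand on the bench with their latches open; one holds a blue membrane element, the other is empty. On the clamp with the element, first swing the wire loop down over the hooked keeper of its sliding jaw, then push the lever over and fully down until it has gone past centre and stays down by itself with the jaw drawn in. Leave the empty clamp alone, with its latch open as it is.

Things in the scene. Friction and masses are not known exactly. Their poses are not given: they have to be found in the camera images.
- clamp: Loaded clamp, fixed to the bench; aluminium base 160 x 76 x 8. Origin on the bench between the jaws; +x from the fixed jaw (lever) to the sliding jaw (keeper), y along the element, z up. In this frame (mm): lever pivot axis along y at x -36, z 72. Handle, 28 wide, 10 thick, reaches 88 from the pivot. Loop pin on the lever 25 from the pivot. Element top z 58; only loop and handle rise over 82.
- clamp_bar (a point): Middle of the cross bar (9 thick, along y) of the loaded clamp's wire loop; legs at y -27 and +27, 100 from pin to bar axis. Starts raised 57 to 80 degrees up from clamp +x, bar 175 to 200 above the bench; hinge friction holds it (0.2 N at the bar moves it). Swings down in an arc, clears the keeper nose by 4 to 9, rests on the ledge behind it (bar axis z 65.5, x 58 to 64) and stays by its weight.
- clamp_lever (a joint): Lever angle, rad, starts 0 to 0.2 (open). Handle stands at 75 degrees + this, from clamp +x upward: nearly upright at first. Grows as it swings over to clamp -x and down; stop at 2.007 (handle 10 degrees below level). Loop pin lies at 80 degrees + this. Stays where left. Loop hooked: tightens from about 0.5, dead centre about 1.66, then snaps to the stop; up to 15 N near the handle end.
- clamp_jaw (a joint): Sliding jaw, m: 0 open (sprung), grows as drawn to the fixed jaw, about 0.010 latched; stays 0 if the lever closes without the loop hooked. It carries the steel keeper: post 40 mm wide, far (+x) face at clamp x 46 mm when open, top z 80, with a nose overhanging 4 mm towards +x, underside z 76. Behind the post a ledge at z 61, x 46 to 80, stops the bar.
- element: Blue membrane element, 327 mm long, 50 mm thick, lying loose between the jaws of the loaded clamp along its y. Origin under its middle, y along it, z up. Need not be handled.
- spare_bar (a point): Middle of the loop's cross bar on the empty clamp (same make, also open, loop raised). It must stay where it is.
There are look-alikes about, which are no part of the job. What is shaped like the clamp but pink is not meant.

How it is judged:
On the way:
1. the loop's bar lies down behind the keeper, below its nose, while the lever is still open (z of clamp_bar in the frame of clamp below 0.072 m and x of clamp_bar in the frame of clamp above 0.048 m and value of joint clamp_lever below 0.6 rad), for 0.2 s.
At the end, for the whole second after the job is handed in: The loaded clamp's lever is down past centre (beyond 1.85 rad), its loop is on the keeper (bar below 76 mm) and holds the jaw drawn in by more than 7 mm, the element still lies in the clamp (its middle within 50 mm of the clamp's), and the empty clamp's loop is within 30 mm of where it was (value of joint clamp_lever above 1.85 rad and value of joint clamp_jaw above 0.007 m and z of clamp_bar in the frame of clamp below 0.076 m and horizontal distance between element and clamp below 0.05 m and distance of spare_bar from where it was at the start of the episode below 0.03 m); the robot touches nothing.
It fails at once if the empty clamp's latch is moved (distance of spare_bar from where it was at the start of the episode above 0.03 m).
It also fails if it takes over 35 s, if anything falls off the work surface, if the arm or the gripper's body presses on something with over 40 N, if the wrist force passes 120 N, or if a joint passes its speed limit or range.

### The arm

A 6-joint arm with a two-finger parallel gripper is mounted at the origin on a cart in front of the work surface, level with it; the furniture and walls round the work are solid. World frame = base frame: x ahead of the robot, y to its left, z up, the work surface at z = 0. Lengths are in m, angles in rad, forces in N, time in s.
With the tool pointing down it reaches from about 0.25 to 0.8 m from the base axis. Payload 3.9 kg.
Tool frame: the origin (TCP) lies at the very end of the fingers, on their centre line; the grasp point (between the pads) lies 19 mm behind it (bot.pinch_z is the distance from the TCP to the grasp point, in m); z points along the fingers, y is the line along which they close (so a half turn about z gives the same grasp; the last joint's range is limited). The gripper opens to 85 mm and grips with 20 to 120 N. Pads are 22 mm wide; open, the fingers measure 114 mm over their backs; the gripper's body (76 mm by 85 mm) begins 54 mm behind the grasp point. The pads swing forward as they close: fully open they stand 13 mm farther back than shut.
Start: joints at [1.127, 0.26, -0.138, 1.173, 0, 1.571], TCP at [0.225, 0.474, 0.231] pointing down, gripper open.
Joint ranges: [-2.78, 2.78], [-0.83, 1.72], [-1.28, 1.37], [-1.9, 2.12], [-1.57, 1.48], [-3.14, 3.14]. Speed limits (rad/s): [2.57, 2.57, 3.14, 3.14, 3.14, 3.14].

### API

Orientations are given as [roll, pitch, yaw] about the fixed x, y, z axes, in that order (R = Rz(yaw) Ry(pitch) Rx(roll)).
In Python, from rig import status, optics, workorder, regions_of, landmark_of, bot gives the robot as it stands.
- The arm moves only by the tool carry_out, never from a script. Its argument "steps" is a list of rows, each a list of 7 numbers: the opening, from -1 (shut) to 1 (fully open), then the shift along the tool's x, y, z in units of 30 mm (1.0 is 30 mm), then the turn, a rotation vector about the tool's x, y, z in units of 6 degrees (1.0 is 6 degrees). A call has 1 to 20 rows; each row is the pose to reach, as a shift and turn from the pose commanded when the call began, along the tool's axes at that moment; what a row does not reach only later rows make up. A row lasts 1/8 s, in which the tool goes at most 62.5 mm and 10.7 degrees, less where a joint would pass 70% of its speed; a pose out of reach is approached as far as the arm can. A call with a gripper value outside its range is refused whole. The fingers move at their own pace and stop on an object; "newtons" is the grip in N (left out, the last holds). Time passes only in rows, so rows that repeat a pose let the fingers close. It gives the time, the measured TCP pose, the force, the opening and the grip force at its end, in the units of the state.
- status.state(): the state, without advancing time (a new reading comes with each control period).
- optics.read_camera(name): name is "side" or "top"; returns the picture (480x640x3 uint8, red, green, blue); there is no depth.
- optics.camera_params(name): a dict with "camera_matrix" (3x3 intrinsics, pixels), "k1" (the pictures are not rectified: a ray, as slopes to the right and down, at radius r is drawn at 1 + k1 r^2 times it, then the intrinsics apply), "T" (4x4, takes a point from camera to world coordinates). Camera axes: x right, y up, looking along -z (the intrinsics and any distortion apply to the point x, -y, -z); pixel columns grow to the right and rows downward; lengths in m; the calibration is good to about 2 mm. A picture is of the moment at which its call begins. camera_params takes no time and is no camera call.
- workorder.job_done(): hands the job in; it is judged then, once.
Trained networks look in the newest picture that a camera, given by its name, has taken for a name from the list of things; names that differ only in an ending like _2 or _b are one class to them, and where a whole thing is asked for, a point or a joint stands for the part that bears it (a point fixed in the world has none). Each returns a list of dicts, best first, with "p" (0 to 1); they miss things now and then, are a little off and sometimes report something else, mostly with a low value. They report only what shows in the picture. A call takes as long as a camera call. They do not tell look-alikes from the thing itself.
- regions_of(label, camera): "pixels" (480x640 bool, what is visible of it) and "rect" ([left, top, right, bottom] in pixels, round what is visible of it).
- landmark_of(label, camera): "point" ([row, column] in pixels: a listed point, or the origin of a listed thing).
The state is a dict: "t": time; "q": joint angles; "qd": joint speeds; "joint_efforts": joint torques, N m; "eef_pos": TCP position; "orientation": TCP orientation; "wrist_force": force on the tool from outside, world axes, zero at the start; "moment": the same for the moment, N m; "width": finger opening in m; "grip_force": force on a finger pad.
Only numpy, scipy, OpenCV 4.12 (cv2) and the standard library are available. Lean on these libraries where they do the work, as an engineer would, in place of code of your own. Each camera call takes 0.05 s, during which the arm holds its last target. There are 200 camera calls.

## Working session

There is one attempt and no reset: what is moved stays moved. The work goes in short steps, Python scripts to look and compute and a tool call to move; the robot and the scene stay as the last step left them, time stands still between calls to the robot, and variables do not carry over. Pictures are saved under pics/ and viewed, at most 10 in all, crops included, and the job is handed in when it is done.

Besides the shell and the picture viewer there is one more tool, called after "Request:" as name(argument=value, ...), one argument or row to a line, values as JSON. carry_out: Moves the arm, as the interface text tells. Its arguments: {"type":"object","properties":{"steps":{"type":"array","items":{"type":"array","items":{"type":"number"}}},"newtons":{"type":"number"}},"required":["steps"]}

```bash
mkdir -p pics; cat > h.py <<'E'
import numpy as np, cv2
from scipy.spatial.transform import Rotation as R
from rig import status, optics, workorder, regions_of, landmark_of, bot
def ray(cam,row,col):
    p=optics.camera_params(cam);K=np.array(p["camera_matrix"]);T=np.array(p["T"])
    u=(col-K[0,2])/K[0,0];v=(row-K[1,2])/K[1,1];rd=np.hypot(u,v);r=rd
    for _ in range(30): r=rd/(1+p["k1"]*r*r)
    s=r/rd if rd>0 else 1
    d=T[:3,:3]@np.array([u*s,-v*s,-1]);return T[:3,3],d/np.linalg.norm(d)
def at_z(cam,row,col,z):
    o,d=ray(cam,row,col);return o+d*(z-o[2])/d[2]
def tri(a,b):
    o1,d1=ray(*a);o2,d2=ray(*b)
    s=np.linalg.lstsq(np.c_[d1,-d2],o2-o1,rcond=None)[0]
    p,q=o1+d1*s[0],o2+d2*s[1];return (p+q)/2,np.linalg.norm(p-q)
def proj(cam,P):
    p=optics.camera_params(cam);K=np.array(p["camera_matrix"]);T=np.array(p["T"])
    c=T[:3,:3].T@(np.array(P)-T[:3,3]);u=c[0]/-c[2];v=-c[1]/-c[2];f=1+p["k1"]*(u*u+v*v)
    return np.array([K[1,1]*v*f+K[1,2],K[0,0]*u*f+K[0,2]])
E
python3 - <<'E'
from h import *
ims={}
for c in("side","top"):
    im=optics.read_camera(c);cv2.imwrite(f"pics/{c}0.png",im[:,:,::-1])
    T=np.array(optics.camera_params(c)["T"]);print(c,T.round(3).tolist())
    for l in("clamp","clamp_bar","element","spare_bar"):
        print(l,[(np.round(d["point"]).tolist(),round(d["p"],2)) for d in landmark_of(l,c)])
s=status.state();print(s["t"],s["eef_pos"],s["orientation"],s["wrist_force"])
E
```

```text
side [[0.942, 0.228, -0.246, 0.329], [-0.335, 0.597, -0.729, -0.693], [-0.02, 0.769, 0.639, 0.632], [0.0, 0.0, 0.0, 1.0]]
clamp [([283.0, 253.0], 0.88), ([321.0, 360.0], 0.71)]
clamp_bar [([237.0, 360.0], 0.6)]
element [([324.0, 367.0], 0.55)]
spare_bar [([130.0, 298.0], 0.5)]
top [[-0.014, 0.998, -0.068, 0.451], [-1.0, -0.013, 0.016, -0.048], [0.015, 0.068, 0.998, 1.279], [0.0, 0.0, 0.0, 1.0]]
clamp [([226.0, 402.0], 0.88), ([303.0, 324.0], 0.64)]
clamp_bar [([273.0, 325.0], 0.89)]
element [([219.0, 411.0], 0.67)]
spare_bar [([214.0, 207.0], 0.69)]
0.5 [0.22541489 0.47411697 0.23127777] [-3.14154622e+00  8.59791212e-06  2.69779064e+00] [ 0.40592086 -0.01608244 -0.10583037]
```

View pics/side0.png

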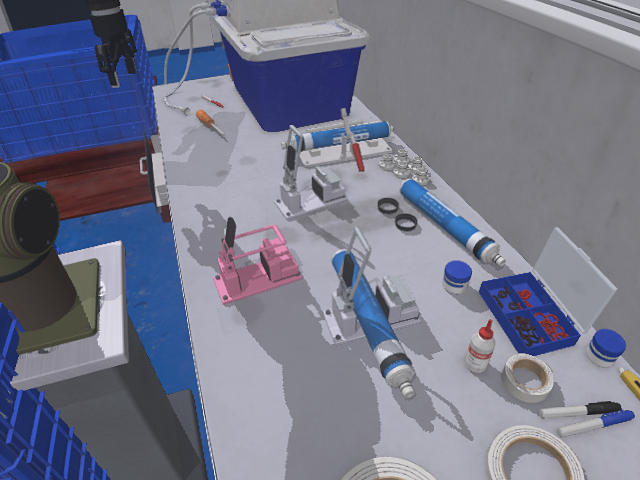

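View pics/top0.png

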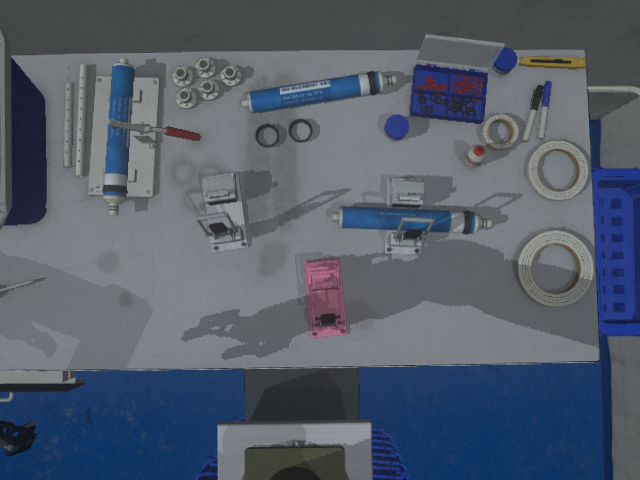

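The loaded clamp is at side (300,365) / top (220,408). The empty clamp is at side (185,310) / top (212,222), and the pink look-alike is at side (265,255) / top (297,325). The red-handled toggle clamp at top (130,140) is a different type. The loaded black-handled one holding the blue element is the one meant. I'll confirm it and take edges from one enlarged crop.

```bash
python3 - <<'E'
import cv2,numpy as np
s=cv2.imread("pics/side0.png")[215:355,310:440];t=cv2.imread("pics/top0.png")[165:265,360:460]
a=cv2.resize(s,None,fx=4,fy=4,interpolation=cv2.INTER_CUBIC)[:, :400+120]
b=cv2.resize(t,None,fx=2.8,fy=5.6,interpolation=cv2.INTER_CUBIC)
cv2.imwrite("pics/crop1.png",np.hstack([a,b]));print(a.shape,b.shape)
E
```

```text
(560, 520, 3) (560, 280, 3)
```

View pics/crop1.png

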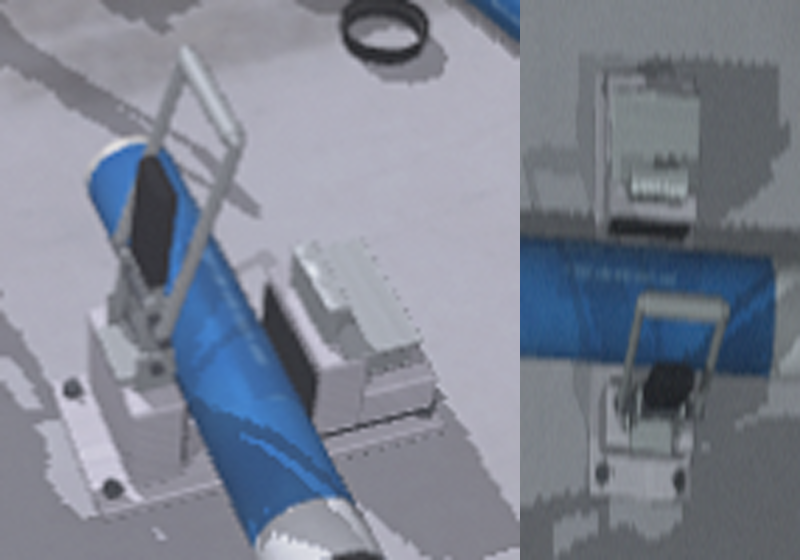

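The crop confirms it: black handle, blue element clamped between the jaws. The bar ends are at side (228,357) and (249.5,369.5), top (218.6,403) and (219,433). Next I fit the pose.

```bash
cat > fit.py <<'E'
from h import *
from scipy.optimize import least_squares
S=lambda x,y:("side",y/4+215,x/4+310)
Tp=lambda x,y:("top",y/5.6+165,(x-520)/2.8+360)
for n,a,b in [("bar+y",S(187,52),Tp(640,300)),("bar-y",S(238,138),Tp(725,302)),("scr+y",S(72,388),Tp(602,472)),("scr-y",S(112,488),Tp(680,480)),("handle",S(152,158),Tp(678,368))]:
    p,g=tri(a,b);print(n,p.round(4),round(g,4))
# model: cx,cy,yaw,lever,loop
def pts(v):
    cx,cy,yaw,lv,lp=v
    a=np.radians(80)+lv;h=np.radians(75)+lv
    pin=np.array([-.036+.025*np.cos(a),0,.072+.025*np.sin(a)])
    bar=pin+.1*np.array([np.cos(lp),0,np.sin(lp)])
    ht=np.array([-.036+.086*np.cos(h),0,.072+.086*np.sin(h)])
    y=np.array([0,1,0])
    L={"b+":bar+.027*y,"b-":bar-.027*y,"h":ht,"c+":np.array([-.08,.038,.008]),"c-":np.array([-.08,-.038,.008]),"bar":bar,"pin":pin,"kp+":np.array([.050,.020,.080]),"kp-":np.array([.050,-.020,.080]),"lever":np.array([-.036,0,.072]),"o":np.zeros(3)}
    M=R.from_euler("z",yaw).as_matrix()
    return {k:M@q+[cx,cy,0] for k,q in L.items()}
obs=[("b+",S(187,52)),("b-",S(238,138)),("b+",Tp(640,300)),("b-",Tp(725,302)),("h",S(155,160)),("h",Tp(672,370)),("c+",Tp(590,497)),("c-",Tp(688,497)),("c-",S(98,516)),("kp-",Tp(687,180)),("kp+",Tp(630,180))]
def res(v):
    P=pts(v);return np.concatenate([proj(o[0],P[k])-o[1:] for k,o in obs])
if __name__=="__main__":
    r=least_squares(res,[.48,-.14,0,.1,1.2],loss="soft_l1")
    print("fit",r.x.round(4));print(res(r.x).reshape(-1,2).round(1).tolist())
    for k,q in pts(r.x).items():print(k,q.round(4))
    for c,px in(("side",(130,298)),("top",(214,207))):print(c,at_z(c,*px,.19).round(3))
    print(tri(("side",130,294),("top",226,217)))
E
python3 fit.py
```

```text
bar+y [ 0.5539 -0.2064  0.1914] 0.0015
bar-y [ 0.5517 -0.2605  0.1932] 0.0002
scr+y [ 0.5067 -0.2031  0.0073] 0.0006
scr-y [ 0.503  -0.2613  0.0084] 0.0009
handle [ 0.5312 -0.2336  0.167 ] 0.0034
fit [ 0.5734 -0.2345 -0.0413  0.3231  1.3803]
[[-1.5, -0.5], [-0.8, 0.0], [-0.4, 0.6], [0.1, 0.2], [3.2, 0.5], [0.4, 0.6], [1.1, -0.2], [2.1, 1.0], [-1.4, -1.2], [-8.3, -0.3], [-8.9, -0.0]]
b+ [ 0.5537 -0.2067  0.1949]
b- [ 0.5515 -0.2606  0.1949]
h [ 0.5321 -0.2328  0.1578]
c+ [ 0.495  -0.1932  0.008 ]
c- [ 0.4919 -0.2692  0.008 ]
bar [ 0.5526 -0.2337  0.1949]
pin [ 0.5337 -0.2329  0.0967]
kp+ [ 0.6241 -0.2166  0.08  ]
kp- [ 0.6225 -0.2566  0.08  ]
lever [ 0.5374 -0.233   0.072 ]
o [ 0.5734 -0.2345  0.    ]
side [0.569 0.143 0.19 ]
top [0.566 0.145 0.19 ]
(array([0.5487829 , 0.1233772 , 0.20272078]), np.float64(0.011490274345619873))
```

The base need not be centred on the origin, so I'll refit without that assumption and with the stated lever and loop ranges.

```bash
cat > fit2.py <<'E'
import fit; from fit import *
fit.obs=[("b+",S(187,52)),("b-",S(238,138)),("b+",Tp(640,300)),("b-",Tp(725,302)),("h",S(155,158)),("h",Tp(672,368)),("kp-",Tp(687,170)),("kp+",Tp(630,170)),("kp-",S(358,316)),("kp+",S(297,250))]
r=least_squares(res,[.56,-.23,0,.1,1.2],loss="soft_l1",bounds=([.4,-.4,-.4,0,.9],[.7,-.1,.4,.25,1.42]))
V=r.x
if __name__=="__main__":
    print("fit",V.round(4));print([(k,o[0],*np.round(e,1)) for (k,o),e in zip(fit.obs,res(V).reshape(-1,2))])
    for k,q in pts(V).items():print(k,q.round(4))
    for a in((253.75,402),(177.1,404)):print(at_z("top",*a,.008).round(4))
    print(at_z("side",321.2,421.2,.008).round(4), at_z("side",215+516/4,310+98/4,.008).round(4))
    print("pad face top",at_z("top",165+236/5.6,360+128/2.8,.06).round(4))
E
python3 fit2.py | grep -v scr
```

```text
bar+y [ 0.5539 -0.2064  0.1914] 0.0015
bar-y [ 0.5517 -0.2605  0.1932] 0.0002
handle [ 0.5312 -0.2336  0.167 ] 0.0034
fit [ 0.5593 -0.2339 -0.0614  0.1548  1.2755]
[('b+', 'side', np.float64(-0.6), np.float64(-0.0)), ('b-', 'side', np.float64(0.3), np.float64(-0.3)), ('b+', 'top', np.float64(-0.8), np.float64(0.3)), ('b-', 'top', np.float64(0.3), np.float64(-0.1)), ('h', 'side', np.float64(3.6), np.float64(0.7)), ('h', 'top', np.float64(0.6), np.float64(0.3)), ('kp-', 'top', np.float64(0.8), np.float64(0.0)), ('kp+', 'top', np.float64(-0.2), np.float64(0.3)), ('kp-', 'side', np.float64(-3.6), np.float64(-3.6)), ('kp+', 'side', np.float64(-3.4), np.float64(2.4))]
b+ [ 0.5546 -0.2066  0.1927]
b- [ 0.5513 -0.2605  0.1927]
h [ 0.5326 -0.2323  0.1575]
c+ [ 0.4818 -0.1911  0.008 ]
c- [ 0.4771 -0.2669  0.008 ]
bar [ 0.5529 -0.2335  0.1927]
pin [ 0.5239 -0.2317  0.097 ]
kp+ [ 0.6105 -0.217   0.08  ]
kp- [ 0.608  -0.2569  0.08  ]
lever [ 0.5234 -0.2317  0.072 ]
o [ 0.5593 -0.2339  0.    ]
[ 0.4967 -0.2294  0.008 ]
[ 0.6582 -0.2373  0.008 ]
[ 0.6527 -0.2814  0.008 ] [ 0.4928 -0.2725  0.008 ]
pad face top [ 0.5886 -0.2316  0.06  ]
```

The fit is consistent with the sizes given: origin (0.560,-0.234), yaw about -0.05, lever 0.15, loop at 73°, bar at (0.553,-0.234,0.193). The bar is above the bench within the stated 175–200 mm. Now I compute the approach.

```bash
cat > rows.py <<'E'
from h import *
def rows(wps,yaw=None):
    """world (x,y,z) waypoints -> shift in 30mm units, turn in 6deg units, from the present pose"""
    s=status.state();p=np.array(s["eef_pos"]);M=R.from_euler("xyz",s["orientation"])
    t=np.zeros(3) if yaw is None else (M.inv()*R.from_euler("xyz",[np.pi,0,yaw])).as_rotvec()/np.radians(6)
    print("t",s["t"],"p",p.round(4),"rpy",np.round(s["orientation"],3),"F",np.round(s["wrist_force"],1),"turn",t.round(2))
    for w in wps: print(w,(M.inv().apply(np.array(w)-p)/.03).round(2))
E
python3 - <<'E'
from rows import *
print([a for a in dir(bot) if a[0]!="_"])
rows([(.225,.474,.30),(.40,.12,.30),(.522,-.232,.30),(.522,-.232,.19),(.522,-.232,.176)],3.09)
E
```

```text
['IKError', 'pinch_z']
t 0.5 p [0.2254 0.4741 0.2313] rpy [-3.142  0.     2.698] F [ 0.4 -0.  -0.1] turn [-0.   -0.   -3.75]
(0.225, 0.474, 0.3) [ 0.01 -0.01 -2.29]
(0.4, 0.12, 0.3) [-10.32  -8.16  -2.29]
(0.522, -0.232, 0.3) [-19.03 -17.01  -2.29]
(0.522, -0.232, 0.19) [-19.03 -17.01   1.38]
(0.522, -0.232, 0.176) [-19.03 -17.01   1.84]
```

Request:
carry_out(
  steps=[
    [-1,0,0,-2.3,0,0,0],
    [-1,-2,-1.6,-2.3,0,0,-0.4],
    [-1,-4,-3.2,-2.3,0,0,-0.8],
    [-1,-6,-4.8,-2.3,0,0,-1.2],
    [-1,-8,-6.4,-2.3,0,0,-1.6],
    [-1,-10.3,-8.2,-2.3,0,0,-2],
    [-1,-12,-9.9,-2.3,0,0,-2.4],
    [-1,-13.7,-11.6,-2.3,0,0,-2.8],
    [-1,-15.4,-13.3,-2.3,0,0,-3.2],
    [-1,-17.1,-15,-2.3,0,0,-3.6],
    [-1,-19,-17,-2.3,0,0,-3.75],
    [-1,-19,-17,-2.3,0,0,-3.75],
    [-1,-19,-17,-2.3,0,0,-3.75],
    [-1,-19,-17,-2.3,0,0,-3.75],
    [-1,-19,-17,-1,0,0,-3.75],
    [-1,-19,-17,0.4,0,0,-3.75],
    [-1,-19,-17,1.2,0,0,-3.75],
    [-1,-19,-17,1.2,0,0,-3.75],
  ],
)

```text
t: 2.75
eef_pos: [0.5194, -0.2296, 0.1935]
orientation: [3.139, -0.005, 3.091]
wrist_force: [0.5, 0.2, 0.1]
width: -0.0002
grip_force: 0.0
```

```bash
python3 - <<'E'
from rows import *
a=optics.read_camera("side")[180:330,300:440,::-1];b=optics.read_camera("top")[160:270,340:460,::-1]
a=cv2.resize(a,None,fx=3,fy=3,interpolation=2);b=cv2.resize(b,(380,450),interpolation=2)
cv2.imwrite("pics/p1.png",np.hstack([a,b][:2])[:,:800])
rows([(.522,-.232,.176),(.545,-.233,.176),(.57,-.234,.176),(.60,-.236,.165),(.623,-.237,.13),(.623,-.237,.10),(.623,-.237,.073)],3.09)
E
```

```text
t 2.85 p [ 0.5215 -0.2307  0.1962] rpy [-3.142e+00  1.000e-03  3.091e+00] F [-0.2  0.9  0.7] turn [-0.    0.01  0.01]
(0.522, -0.232, 0.176) [-0.02 -0.04  0.67]
(0.545, -0.233, 0.176) [-0.79 -0.04  0.67]
(0.57, -0.234, 0.176) [-1.62 -0.03  0.68]
(0.6, -0.236, 0.165) [-2.62 -0.04  1.04]
(0.623, -0.237, 0.13) [-3.39 -0.04  2.21]
(0.623, -0.237, 0.1) [-3.39 -0.04  3.21]
(0.623, -0.237, 0.073) [-3.39 -0.04  4.11]
```

View pics/p1.png

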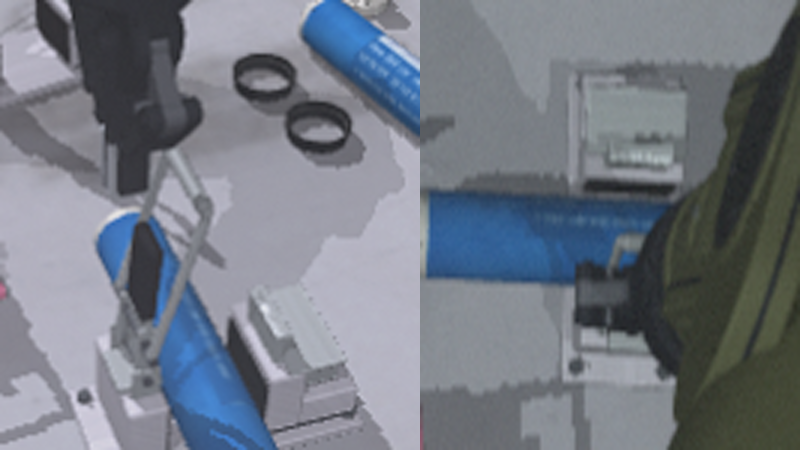

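```bash
python3 - <<'E'
from rows import *
s=status.state();p=np.array(s["eef_pos"])
for q in(p,p+[0,0,.05],p+[0,0,.12]):
  a=proj("side",q);b=proj("top",q);print("side crop",((a[::-1]-[300,180])*3).round(),"top crop",((b[::-1]-[340,160])*[380/120,450/110]).round())
E
```

```text
side crop [128. 181.] top crop [245. 310.]
side crop [130. 101.] top crop [260. 302.]
side crop [132. -26.] top crop [285. 290.]
```

The side crop shows the fingertips behind the raised bar, with the tip at (127,190) matching the projected TCP and the bar at (187,178). I'll push the loop over.

Request:
carry_out(
  steps=[
    [-1,0,0,0.65,0,0,0],
    [-1,-0.4,0,0.65,0,0,0],
    [-1,-0.8,0,0.65,0,0,0],
    [-1,-1.2,0,0.65,0,0,0],
    [-1,-1.6,0,0.65,0,0,0],
    [-1,-2.1,0,0.8,0,0,0],
    [-1,-2.6,0,1.05,0,0,0],
    [-1,-3,0,1.6,0,0,0],
    [-1,-3.4,0,2.2,0,0,0],
    [-1,-3.4,0,2.7,0,0,0],
    [-1,-3.4,0,3.2,0,0,0],
    [-1,-3.4,0,3.2,0,0,0],
  ],
)

```text
t: 4.35
eef_pos: [0.6213, -0.2359, 0.0974]
orientation: [3.14, -0.004, 3.09]
wrist_force: [-0.5, -0.7, -0.0]
width: -0.0
grip_force: 0.0
```

```bash
python3 - <<'E'
from rows import *
a=optics.read_camera("side")[180:330,300:440,::-1]
cv2.imwrite("pics/p2.png",cv2.resize(a,None,fx=4,fy=4,interpolation=2))
rows([(.623,-.237,.073)],3.09)
E
```

```text
t 4.4 p [ 0.6221 -0.2362  0.0986] rpy [ 3.141e+00 -2.000e-03  3.090e+00] F [-0.5 -0.5  0.5] turn [ 0.   -0.02  0.  ]
(0.623, -0.237, 0.073) [-0.03 -0.02  0.85]
```

View pics/p2.png

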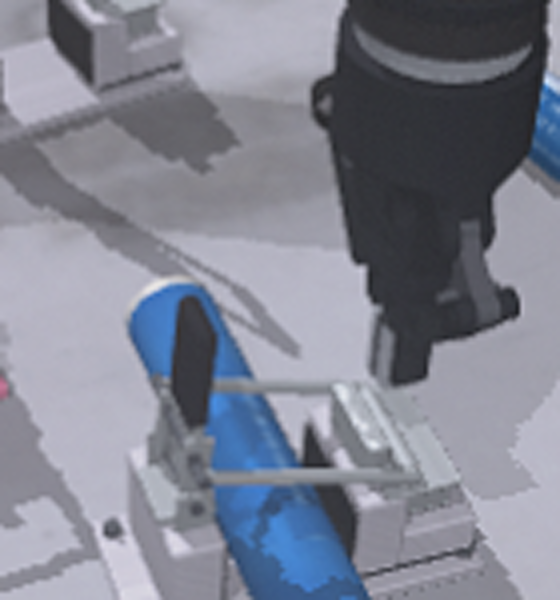

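The loop now lies forward, with legs at crop (215–340,385) and (215–415,473) and the handle still upright. I'll press gently to seat it and check the projections.

Request:
carry_out(
  steps=[
    [-1,0,0,0.4,0,0,0],
    [-1,0,0,0.75,0,0,0],
    [-1,0,0,0.85,0,0,0],
    [-1,0,0,0.85,0,0,0],
    [-1,0,0,0.85,0,0,0],
  ],
)

```text
t: 5.03
eef_pos: [0.6232, -0.2365, 0.074]
orientation: [-3.141, 0.0, 3.09]
wrist_force: [-0.7, -0.0, -0.4]
width: -0.0001
grip_force: 0.0
```

```bash
python3 - <<'E'
from rows import *
rows([(.623,-.237,.071),(.623,-.237,.25)],3.09)
optics.read_camera("side")
print([(d["point"],d["p"]) for d in landmark_of("clamp_bar","side")])
M=R.from_euler("z",-.05).as_matrix()
for c in([.061,0,.0655],[.061,.027,.0655],[.061,-.027,.0655]):print(proj("side",M@np.array(c)+[.5595,-.234,0]).round(1))
print(proj("side",status.state()["eef_pos"]))
E
```

```text
t 5.025 p [ 0.6232 -0.2365  0.074 ] rpy [-3.141  0.     3.09 ] F [-0.7 -0.  -0.4] turn [-0.  0.  0.]
(0.623, -0.237, 0.071) [ 0.   -0.02  0.1 ]
(0.623, -0.237, 0.25) [ 0.   -0.02 -5.87]
[([285.2, 396.5], 0.93), ([237.6, 276.9], 0.64)]
[286.3 396.3]
[275.6 390. ]
[297.5 402.9]
[282.15470264 398.12110287]
```

The bar landmark, side (285.2,396.5), matches the seated position (286.3,396.3). Now the lever: up, over to the +x side of the handle, then swing.

```bash
python3 - <<'E'
from rows import *
yw=-.05;ex=np.array([np.cos(yw),np.sin(yw)])
piv=np.array([.5234,-.2317])
def W(dx,z):return tuple((*(piv+ex*dx).round(4),z))
w=[W(.1,.25),W(.036,.24),W(.036,.13)]
for th in range(85,200,10):
    t=np.radians(th);r=.07
    dx=r*np.cos(t)+.005*np.sin(t)+.011;z=.072+r*np.sin(t)-.005*np.cos(t)
    if th>170: dx-=.011*(th-170)/10 if th<180 else .011
    print(th,round(dx,4),round(z,4));w.append(W(dx,z))
rows(w,3.09)
E
```

```text
85 0.0221 0.1413
95 0.0099 0.1422
105 -0.0023 0.1409
115 -0.0141 0.1376
125 -0.0251 0.1322
135 -0.035 0.125
145 -0.0435 0.1162
155 -0.0503 0.1061
165 -0.0553 0.0949
175 -0.0638 0.0831
185 -0.0702 0.0709
195 -0.0689 0.0587
t 5.125 p [ 0.6233 -0.2365  0.0741] rpy [-3.141  0.     3.091] F [-0.   0.7  0.4] turn [-0.    0.    0.01]
(np.float64(0.6233), np.float64(-0.2367), 0.25) [-0.   -0.01 -5.86]
(np.float64(0.5594), np.float64(-0.2335), 0.24) [ 2.13 -0.01 -5.53]
(np.float64(0.5594), np.float64(-0.2335), 0.13) [ 2.13 -0.01 -1.86]
(np.float64(0.5455), np.float64(-0.2328), np.float64(0.1412978501526839)) [ 2.59 -0.01 -2.24]
(np.float64(0.5333), np.float64(-0.2322), np.float64(0.14216940758016047)) [ 3.   -0.01 -2.27]
(np.float64(0.5211), np.float64(-0.2316), np.float64(0.14090890306574738)) [ 3.41 -0.01 -2.23]
(np.float64(0.5094), np.float64(-0.231), np.float64(0.137554636401269)) [ 3.8  -0.01 -2.12]
(np.float64(0.4984), np.float64(-0.2304), np.float64(0.13220852528198465)) [ 4.17 -0.01 -1.94]
(np.float64(0.4885), np.float64(-0.23), np.float64(0.12503300858899105)) [ 4.5  -0.01 -1.7 ]
(np.float64(0.48), np.float64(-0.2295), np.float64(0.11624611076601818)) [ 4.78 -0.01 -1.41]
(np.float64(0.4731), np.float64(-0.2292), np.float64(0.10611481725703222)) [ 5.01 -0.01 -1.07]
(np.float64(0.4681), np.float64(-0.2289), np.float64(0.0949469622886218)) [ 5.18 -0.01 -0.7 ]
(np.float64(0.4597), np.float64(-0.2285), np.float64(0.0830818754827948)) [ 5.46 -0.01 -0.3 ]
(np.float64(0.4533), np.float64(-0.2282), np.float64(0.07088007149812267)) [ 5.67 -0.01  0.11]
(np.float64(0.4546), np.float64(-0.2283), np.float64(0.05871229597426888)) [ 5.63 -0.01  0.51]
```

Request:
carry_out(
  steps=[
    [-1,0,0,0.13,0,0,0],
    [-1,0,0,0.13,0,0,0],
    [-1,0,0,-1.5,0,0,0],
    [-1,0,0,-3.5,0,0,0],
    [-1,0,0,-5.5,0,0,0],
    [-1,1,0,-5.6,0,0,0],
    [-1,2.1,0,-5.6,0,0,0],
    [-1,2.1,0,-4,0,0,0],
    [-1,2.1,0,-2.3,0,0,0],
    [-1,2.1,0,-2.2,0,0,0],
    [-1,2.4,0,-2.2,0,0,0],
    [-1,2.7,0,-2.2,0,0,0],
    [-1,3,0,-2.25,0,0,0],
    [-1,3,0,-2.25,0,0,0],
  ],
)

```text
t: 6.88
eef_pos: [0.5329, -0.2321, 0.1427]
orientation: [-3.141, 0.001, 3.09]
wrist_force: [-0.0, -0.1, 0.3]
width: -0.0004
grip_force: 0.0
```

```bash
python3 - <<'E'
from rows import *
a=optics.read_camera("side")[180:330,300:440,::-1]
cv2.imwrite("pics/p3.png",cv2.resize(a,None,fx=4,fy=4,interpolation=2))
print([(d["point"],d["p"]) for d in landmark_of("clamp_bar","side")])
rows([(.5333,-.2322,.142)],3.09)
E
```

```text
[([235.2, 278.8], 0.91), ([290.6, 393.3], 0.63)]
t 6.975 p [ 0.5332 -0.232   0.142 ] rpy [-3.141e+00  1.000e-03  3.090e+00] F [ 0.4 -0.1  0.1] turn [-0.    0.01  0.  ]
(0.5333, -0.2322, 0.142) [-0.   -0.01 -0.  ]
```

View pics/p3.png

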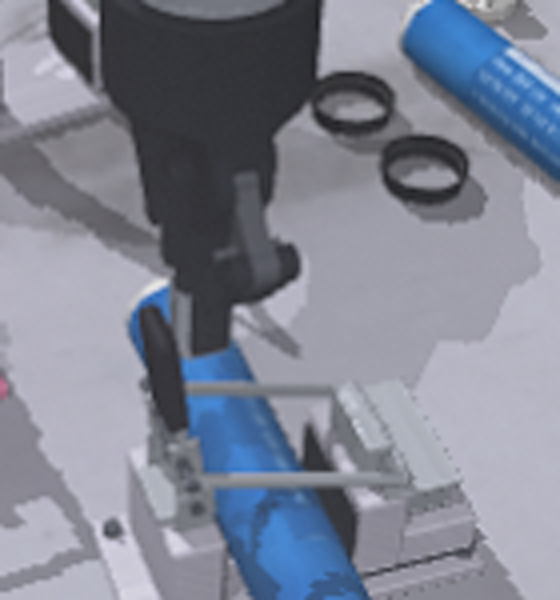

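The handle (crop 160,370) is tilting back under the fingers, and the loop stays behind the keeper at crop (375,430). I'll keep swinging.

Request:
carry_out(
  steps=[
    [-1,0.4,0,0.04,0,0,0],
    [-1,0.8,0,0.15,0,0,0],
    [-1,1.2,0,0.33,0,0,0],
    [-1,1.5,0,0.57,0,0,0],
    [-1,1.8,0,0.86,0,0,0],
    [-1,2,0,1.2,0,0,0],
    [-1,2,0,1.2,0,0,0],
  ],
)

```text
t: 7.85
eef_pos: [0.4707, -0.2283, 0.1039]
orientation: [3.141, -0.005, 3.09]
wrist_force: [0.7, -1.2, 0.3]
width: -0.0001
grip_force: 0.3
```

```bash
python3 - <<'E'
from rows import *
a=optics.read_camera("side")[180:330,300:440,::-1]
cv2.imwrite("pics/p4.png",cv2.resize(a,None,fx=4,fy=4,interpolation=2))
rows([(.4681,-.2289,.095),(.4597,-.2285,.083),(.4533,-.2282,.071),(.4546,-.2283,.059)],3.09)
E
```

```text
t 7.9 p [ 0.4709 -0.2283  0.1041] rpy [ 3.141 -0.005  3.09 ] F [ 0.2 -0.2  0.1] turn [ 0.01 -0.04  0.  ]
(0.4681, -0.2289, 0.095) [ 0.09 -0.02  0.3 ]
(0.4597, -0.2285, 0.083) [ 0.37 -0.03  0.71]
(0.4533, -0.2282, 0.071) [ 0.58 -0.03  1.11]
(0.4546, -0.2283, 0.059) [ 0.54 -0.03  1.51]
```

View pics/p4.png

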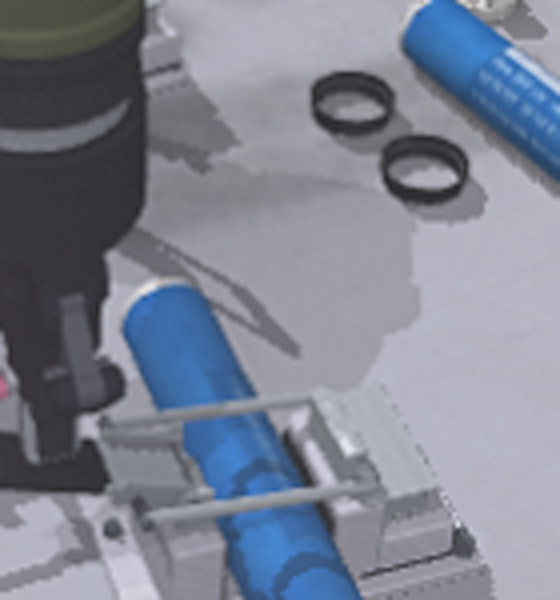

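The jaw has been drawn in: the nose is at crop (345,450) and the legs are tight. The handle is nearly level at (50,465). I'll press it fully down.

Request:
carry_out(
  steps=[
    [-1,0.1,0,0.3,0,0,0],
    [-1,0.3,0,0.6,0,0,0],
    [-1,0.5,0,0.9,0,0,0],
    [-1,0.55,0,1.1,0,0,0],
    [-1,0.55,0,1.3,0,0,0],
    [-1,0.55,0,1.3,0,0,0],
  ],
)

```text
t: 8.65
eef_pos: [0.4564, -0.2278, 0.0661]
orientation: [3.141, -0.001, 3.09]
wrist_force: [-1.3, 1.1, 0.6]
width: 0.0002
grip_force: 0.5
```

```bash
python3 - <<'E'
from rows import *
rows([(.4546,-.2283,.059),(.4546,-.2283,.25)],3.09)
E
```

```text
t 8.65 p [ 0.4564 -0.2278  0.0661] rpy [ 3.141e+00 -1.000e-03  3.090e+00] F [-1.3  1.1  0.6] turn [ 0.   -0.01  0.  ]
(0.4546, -0.2283, 0.059) [ 0.06 -0.02  0.24]
(0.4546, -0.2283, 0.25) [ 0.06 -0.02 -6.13]
```

Request:
carry_out(
  steps=[
    [-1,0,0,0.1,0,0,0],
    [-1,0,0,0.2,0,0,0],
    [-1,0,0,0.25,0,0,0],
    [-1,0,0,0.25,0,0,0],
  ],
)

```text
t: 9.15
eef_pos: [0.4567, -0.228, 0.0645]
orientation: [-3.14, 0.002, 3.091]
wrist_force: [-14.7, 6.2, 46.3]
width: 0.0002
grip_force: 24.4
```

Request:
carry_out(
  steps=[
    [-1,0,0,-1.5,0,0,0],
    [-1,0,0,-3.5,0,0,0],
    [-1,0,0,-5.5,0,0,0],
    [-1,2,0,-6,0,0,0],
    [-1,4,0,-6,0,0,0],
    [-1,4,0,-6,0,0,0],
    [-1,4,0,-6,0,0,0],
    [-1,4,0,-6,0,0,0],
  ],
)

```text
t: 10.15
eef_pos: [0.3384, -0.2223, 0.2388]
orientation: [-3.141, 0.001, 3.091]
wrist_force: [-0.2, 0.1, -0.2]
width: 0.0
grip_force: 0.0
```

```bash
python3 - <<'E'
from rows import *
a=optics.read_camera("side")[200:350,280:430,::-1]
cv2.imwrite("pics/p5.png",cv2.resize(a,None,fx=4,fy=4,interpolation=2))
for l in("clamp_bar","spare_bar"):print([(d["point"],d["p"]) for d in landmark_of(l,"side")])
rows([],3.09)
E
```

```text
[([289.3, 382.3], 0.6), ([131.7, 297.6], 0.22)]
[([128.6, 297.0], 0.81)]
t 10.3 p [ 0.3379 -0.222   0.2386] rpy [ 3.141 -0.     3.091] F [0.3 0.9 0.4] turn [ 0.   -0.    0.01]
```

View pics/p5.png

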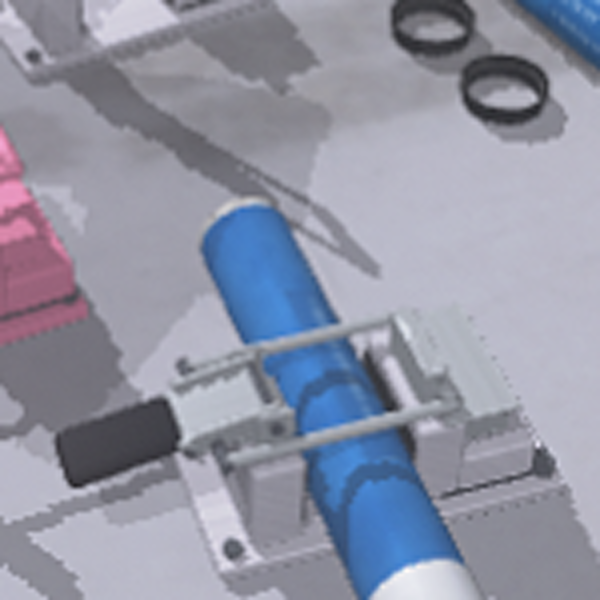

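The handle is down at crop (120,440), where it met a firm stop at the expected height. The loop is taut on the keeper near (430,360), the jaw is drawn in, and the spare bar reads as before at (129,297). Handing in.

```bash
python3 -c "
from rig import workorder
print(workorder.job_done())"
```

```text
the job is handed in; nothing more can be done
None
```

I handed in the job at about 10 s. The loaded clamp's loop is hooked behind its keeper and its lever is down against the stop with the jaw drawn in. The empty clamp looks untouched in the last picture. The hand-in returned no verdict.

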